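# Bring the taller fork stand down one hole

## Robot

A 7-joint arm with a two-finger parallel gripper is mounted at the origin on the work surface. World frame = base frame: x ahead of the robot, y to its left, z up, the work surface at z = 0. Lengths are in m, angles in degrees, forces in N, time in s.
With the tool pointing down it reaches from about 0.425 to 0.95 m from the base axis. Payload 4.7 kg.
Tool frame: the origin (TCP) lies midway between the tips of the shut fingers; the grasp point (between the pads) lies 19 mm behind it; z points along the fingers, y is the line along which they close (so a half turn about z gives the same grasp; the last joint's range is limited). The gripper opens to 85 mm and grips with 20 to 120 N. Pads are 22 mm wide; open, the fingers measure 114 mm over their backs; the gripper's body (76 mm by 85 mm) begins 54 mm behind the grasp point. The pads swing forward as they close: fully open they stand 13 mm farther back than shut.
Start: joints at [-69.781, 26.849, -2.785, 87.806, 1.381, 65.374, -4.715], TCP at [0.251, 0.626, 0.231] pointing down, gripper open.
Joint ranges: [-148.3, 148.3], [-19.14, 114.17], [-79.39, 73.82], [5.75, 140.21], [-59.74, 239.74], [12.07, 113.84], [-152.46, 152.46]. Speed limits (degrees/s): [147.25, 147.25, 180, 180, 180, 180, 180].

## Interface

Orientations are given as a 3x3 rotation matrix whose columns are the frame's x, y, z axes.
In Python, from cell import env gives the robot as it stands.
- The arm moves only by the tool carry_out, never from a script. Its arguments are lists of equal length, an entry for each row: "translation": the shift along the tool's x, y, z scaled (see below), a list of three; "twist": the turn about the tool's z scaled (see below); "grip": the closure, from 0 (fully open) to 1 (shut). In form: {"translation": [[tx, ty, tz], ...], "twist": [twist, ...], "grip": [grip, ...]}. A call has 1 to 20 rows; each row is the pose to reach, as a shift and turn from the pose commanded when the call began, along the tool's axes at that moment; what a row does not reach only later rows make up. The controller multiplies each number of a shift by 75 cm and each number of a turn by pi/2 rad. A row lasts 1/12 s, in which the tool goes at most 41.7 mm and 7.16 degrees, less where a joint would pass 70% of its speed; a pose out of reach is approached as far as the arm can. A call with a number of a shift or a turn outside -1 to 1 is refused whole. A call with a gripper value outside its range is refused whole. The fingers move at their own pace and stop on an object; "force" is the grip in N (left out, the last holds). Time passes only in rows, so rows that repeat a pose let the fingers close. It gives the time, the measured TCP pose, the force, the opening and the grip force at its end, in the units of the state.
- env.observe(): the state, without advancing time (a new reading comes with each control period).
- env.get_image(name): name is "scene" or "top" or "wrist"; returns the picture (480x640x3 uint8, red, green, blue); there is no depth.
- env.calibration(name): a dict with "camera_matrix" (3x3 intrinsics, pixels), "R" (3x3) and "t" (3): a world point X has camera coordinates R X + t. Camera axes: x right, y down, z forward; pixel columns grow to the right and rows downward; lengths in m; the calibration is good to about 2 mm. The wrist camera is an equidistant fisheye: a pixel r from the principal point sees the ray r / f radians off the axis. A picture is of the moment at which its call begins: read the wrist's pose just before it. calibration takes no time and is no camera call; for the wrist camera it gives the pose at the moment of the call.
- env.hand_in(): hands the job in; it is judged then, once.
The state is a dict: "time_s": time; "qpos": joint angles; "qvel": joint speeds; "effort": joint torques, N m; "eef_pos": TCP position; "tool_rot": TCP orientation; "ft_force": force on the tool from outside, world axes, zero at the start; "torque": the same for the moment, N m; "gripper_width": opening from 0.0 (shut) to 1.0 (fully open); "grasp_force": force on a finger pad.
Only numpy, scipy, OpenCV 4.12 (cv2) and the standard library are available. Lean on these libraries where they do the work, as an engineer would, in place of code of your own. Each camera call takes 0.05 s, during which the arm holds its last target. There are 200 camera calls.

## Task

Two identical telescoping fork stands on the bench are to carry a long profile, but one stands a hole too high. Press the round button on top of the taller stand so that its tube drops to the next hole and clicks in with the button sprung back out, leaving the two stands level. Go down one hole only, and leave the lower stand as it is.

Things in the scene. Friction and masses are not known exactly. Their poses are not given: they have to be found in the camera images.
- tall_button_top (a point): Centre of the top face of the taller stand's push button: a grey disc 36 mm across, 16 mm proud of a black head 56 x 50 x 20 mm, pressed straight down; its top starts 291 mm above the bench. Axes upright, turned with the stand (within 0.5 rad). A steel V fork on an arm lies on the head's own -x side: prongs 50 to 115 mm from the button's axis, tips 14 mm above the button's top.
- low_button_top (a point): The same point on the lower stand, identical but already one hole down (button top 251 mm above the bench), at least 240 mm from the other. Leave it alone. Each stand: dark round foot 104 mm across, bolted down; aluminium outer tube 32 mm across with a black collar, topped at 165 mm; sliding steel inner tube 25 mm across.
- tall_tube (a joint): How far the taller stand's inner tube has gone down, m: 0 in the top hole (start), 0.040 in the next (level with the lower stand), 0.080 in the last. A brass pin locks it: it cannot be pushed down unless the button is in. With the pin drawn in it sinks by its own weight at 0.1 to 0.3 m/s; with the button free the pin springs into the next hole it meets.
- tall_button (a joint): How far the taller stand's button is pressed into its head, m: 0 out, 0.010 fully in (1 N to start, up to about 4 N). The pin clears its hole at about 0.006; the tube then sinks away from a fingertip that stays still, freeing the button. So press 10 to 20 mm down, stop, lift off. Following it down more than 40 mm with the button in takes it past the hole.

How it is judged:
By the outcome, as a careful person would: the job done as asked, in the order asked, and still so for the second after the job is handed in, with the robot touching nothing.
It also fails if it takes over 26 s, if anything falls off the work surface, if the arm or the gripper's body presses on something with over 40 N, if the wrist force passes 120 N, or if a joint passes its speed limit or range.

## Working session

There is one attempt and no reset: what is moved stays moved. The work goes in short steps, Python scripts to look and compute and a tool call to move; the robot and the scene stay as the last step left them, time stands still between calls to the robot, and variables do not carry over. Pictures are saved under pics/ and viewed, at most 10 in all, crops included, and the job is handed in when it is done.

Besides the shell and the picture viewer there is one more tool, called after "Request:" by a JSON object that holds its "method" and its "body". carry_out: Moves the arm, as the interface text tells. Shifts and turns lie within -1 to 1; 1 stands for 75 cm of shift or pi/2 rad of turn. Its arguments: {"type":"object","properties":{"translation":{"type":"array","items":{"type":"array","items":{"type":"number"}}},"twist":{"type":"array","items":{"type":"number"}},"grip":{"type":"array","items":{"type":"number"}},"force":{"type":"number"}},"required":["translation","twist","grip"]}

```bash
mkdir -p pics
python3 - <<'E'
from cell import env
import cv2
for n in("scene","top"):
    cv2.imwrite(f"pics/{n}0.png",env.get_image(n)[:,:,::-1])
s=env.observe();print(s["time_s"],s["eef_pos"],s["tool_rot"],s["gripper_width"],s["ft_force"])
for n in("scene","top"):print(env.calibration(n))
E
```

```text
0.1 [0.25124208 0.62594454 0.23038353] [[-9.28019443e-01  3.72531232e-01 -6.27258603e-04]
 [ 3.72531760e-01  9.28018028e-01 -1.62083288e-03]
 [-2.17035772e-05 -1.73783818e-03 -9.99998490e-01]] 0.9990481277987988 [-0.07902556 -0.49335572 -0.05773376]
{'camera_matrix': array([[540.43442275,   0.        , 312.65706634],
       [  0.        , 540.43442275, 241.62458974],
       [  0.        ,   0.        ,   1.        ]]), 'R': array([[-0.73067355,  0.68263784, -0.01103395],
       [ 0.38581042,  0.39951754, -0.83158647],
       [-0.56326413, -0.61187525, -0.55528569]]), 't': array([0.39876941, 0.07287886, 1.41937846])}
{'camera_matrix': array([[505.15916204,   0.        , 321.07464626],
       [  0.        , 505.15916204, 237.11671811],
       [  0.        ,   0.        ,   1.        ]]), 'R': array([[-0.00505495, -0.99983385, -0.01751337],
       [-0.98753998,  0.00774596, -0.15717756],
       [ 0.1572871 ,  0.01650063, -0.98741506]]), 't': array([0.0010459 , 0.59413517, 0.99771845])}
```

View pics/scene0.png

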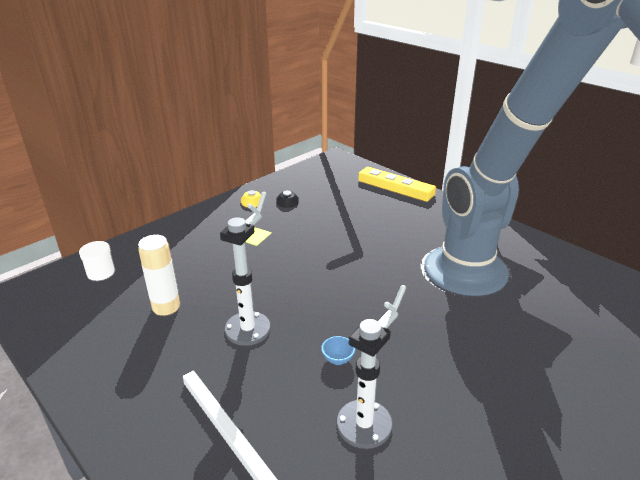

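View pics/top0.png

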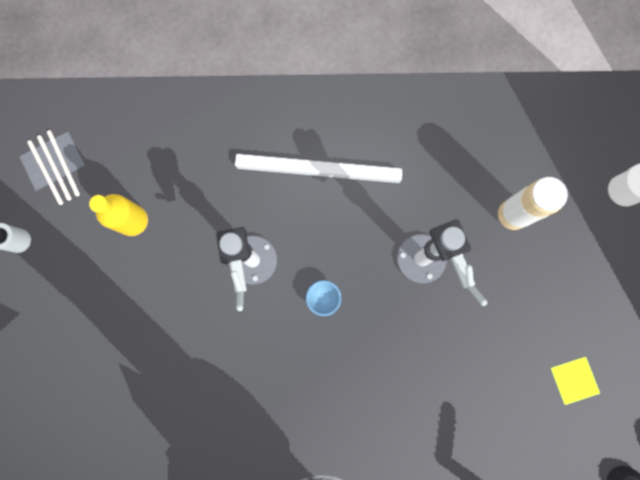

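The scene view shows the taller stand on the left, with its button at about (237,226) and a longer stretch of inner tube showing. The lower stand is at (370,328). In the top view the taller stand's button is at (453,239) and the lower's at (231,244). I'll zoom in on both tall heads to measure.

```bash
cat > h.py <<'E'
import numpy as np
from cell import env
def at_z(n,u,v,z):
    c=env.calibration(n);R=c["R"];o=-R.T@c["t"]
    d=R.T@np.linalg.inv(c["camera_matrix"])@[u,v,1];return o+d*(z-o[2])/d[2]
def proj(n,X):
    c=env.calibration(n);p=c["camera_matrix"]@(c["R"]@X+c["t"]);return p[:2]/p[2]
E
python3 - <<'E'
from h import *
import cv2
for n,u,v,z in(("scene",237,225,.291),("top",453,239,.291),("scene",370,328,.251),("top",231,244,.251)):print(n,at_z(n,u,v,z))
a=cv2.imread("pics/scene0.png")[190:250,200:280];b=cv2.imread("pics/top0.png")[210:310,420:500]
a=cv2.resize(a,None,fx=5,fy=5,interpolation=2);b=cv2.resize(b,None,fx=5,fy=5,interpolation=2)
o=np.zeros((500,800,3),np.uint8);o[:300,:400]=a;o[:,400:]=b;cv2.imwrite("pics/crop.png",o)
E
```

```text
scene [ 0.55945088 -0.19891813  0.291     ]
top [ 0.55064112 -0.21408556  0.291     ]
scene [0.55686372 0.15171939 0.251     ]
top [0.5512319 0.1434795 0.251    ]
```

View pics/crop.png

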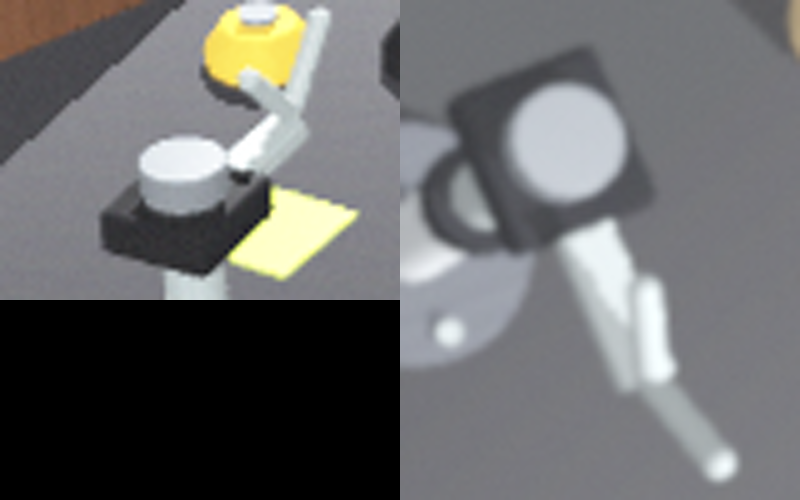

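Run:
```python
from h import *
a=at_z("scene",236.6,221.6,.291);b=at_z("top",453.6,238.4,.291);print(a,b)
c=(a+b)/2
for z in (.291,.251):print(proj("scene",[*c[:2],z]),proj("top",[*c[:2],z]))
s=env.observe();R=s["tool_rot"];print(R.T@(np.array([.553,-.212,.36])-s["eef_pos"])/.75)
```

```text
[ 0.55237975 -0.20983972  0.291     ] [ 0.55158739 -0.21506772  0.291     ]
[235.97848319 221.03307568] [451.91767495 238.16370421]
[237.74510447 237.80529558] [446.13992369 241.92590624]
[-0.78960132 -0.88725152 -0.17126318]
```

Both views put the tall button at about (0.552, -0.2125). I'll rise, then cross over to hover above it with the fingers shut.

Request:
{"method": "carry_out", "body": {"translation": [[0,0,-0.06],[0,0,-0.12],[0,0,-0.18],[0,0,-0.18],[-0.79,-0.887,-0.175],[-0.79,-0.887,-0.175],[-0.79,-0.887,-0.175],[-0.79,-0.887,-0.175],[-0.79,-0.887,-0.175],[-0.79,-0.887,-0.175],[-0.79,-0.887,-0.175],[-0.79,-0.887,-0.175],[-0.79,-0.887,-0.175],[-0.79,-0.887,-0.175],[-0.79,-0.887,-0.175],[-0.79,-0.887,-0.175],[-0.79,-0.887,-0.175],[-0.79,-0.887,-0.175],[-0.79,-0.887,-0.175],[-0.79,-0.887,-0.175]], "twist": [0,0,0,0,0,0,0,0,0,0,0,0,0,0,0,0,0,0,0,0], "grip": [1,1,1,1,1,1,1,1,1,1,1,1,1,1,1,1,1,1,1,1]}}

```text
time_s: 1.77
eef_pos: [0.4773, -0.0028, 0.3633]
tool_rot: [[-0.928, 0.372, 0.0], [0.372, 0.928, 0.001], [0.0, 0.001, -1.0]]
ft_force: [-0.3, 1.6, -0.2]
gripper_width: 0.004
grasp_force: 0.0
```

Run:
```python
from h import *
s=env.observe();R=s["tool_rot"];print(s["time_s"],s["eef_pos"],R,s["qpos"],R.T@(np.array([.552,-.2125,.36])-s["eef_pos"])/.75)
```

```text
1.7667 [ 0.47734737 -0.00283802  0.36334632] [[-9.28066907e-01  3.72413479e-01  1.25347581e-04]
 [ 3.72413492e-01  9.28066761e-01  5.27490140e-04]
 [ 8.01135145e-05  5.36227273e-04 -9.99999853e-01]] [-30.0662908    1.61208029  26.34814375 103.7719862   -0.77219917
  74.77551778  64.6109667 ] [-0.19648514 -0.22237395  0.00432678]
```

Request:
{"method": "carry_out", "body": {"translation": [[-0.17,-0.193,0.0],[-0.17,-0.193,0.0],[-0.17,-0.193,0.0],[-0.17,-0.193,0.0],[-0.17,-0.193,0.0],[-0.17,-0.193,0.0],[-0.17,-0.193,0.0],[-0.17,-0.193,0.0],[-0.17,-0.193,0.0],[-0.17,-0.193,0.0]], "twist": [0,0,0,0,0,0,0,0,0,0], "grip": [1,1,1,1,1,1,1,1,1,1]}}

```text
time_s: 2.6
eef_pos: [0.5419, -0.1809, 0.3635]
tool_rot: [[-0.929, 0.37, 0.0], [0.37, 0.929, 0.001], [0.0, 0.001, -1.0]]
ft_force: [-0.1, 0.6, 0.3]
gripper_width: -0.002
grasp_force: 0.0
```

Run:
```python
from h import *
import cv2
im=env.get_image("scene")[:,:,::-1]
cv2.imwrite("pics/hov.png",cv2.resize(im[120:360,100:420],None,fx=2.5,fy=2.5))
s=env.observe();R=s["tool_rot"];print(s["time_s"],s["eef_pos"],s["ft_force"],R.T@(np.array([.552,-.2125,.32])-s["eef_pos"])/.75)
print(proj("scene",s["eef_pos"]))
```

```text
2.65 [ 0.54188289 -0.18108168  0.36355746] [-0.18876023 -0.23899322 -0.18924642] [-0.02804361 -0.03397362  0.0580437 ]
[246.734921   192.63950989]
```

View pics/hov.png

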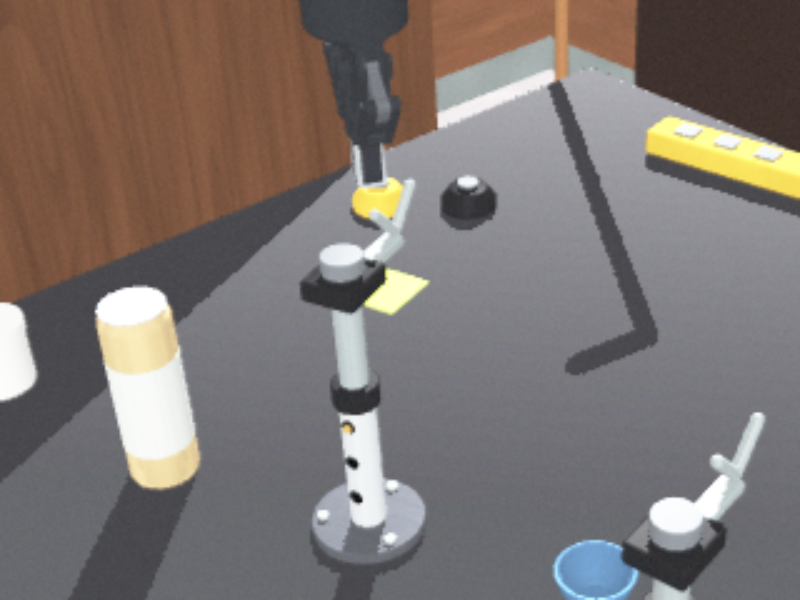

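The view shows the fingertips at (247,193), which matches the projected TCP, with the tall button at (237,224) in the scene image. Next I'll move above the button at z ≈ 0.31.

Request:
{"method": "carry_out", "body": {"translation": [[-0.028,-0.034,0.0],[-0.028,-0.034,0.0],[-0.028,-0.034,0.03],[-0.028,-0.034,0.06],[-0.028,-0.034,0.07],[-0.028,-0.034,0.07],[-0.028,-0.034,0.07]], "twist": [0,0,0,0,0,0,0], "grip": [1,1,1,1,1,1,1]}}

```text
time_s: 3.23
eef_pos: [0.5521, -0.2137, 0.3115]
tool_rot: [[-0.928, 0.372, 0.0], [0.372, 0.928, 0.0], [-0.0, 0.0, -1.0]]
ft_force: [-0.1, 0.7, 0.0]
gripper_width: 0.003
grasp_force: 0.0
```

Run:
```python
from h import *
s=env.observe();print(s["time_s"],s["eef_pos"],s["ft_force"])
```

```text
3.2333 [ 0.55206773 -0.21367336  0.31149165] [-0.12948074  0.68777785  0.01952971]
```

Request:
{"method": "carry_out", "body": {"translation": [[0,0,0.008],[0,0,0.016],[0,0,0.024],[0,0,0.03],[0,0,0.036],[0,0,0.041],[0,0,0.046],[0,0,0.046],[0,0,0.046],[0,0,0.02],[0,0,-0.02],[0,0,-0.06],[0,0,-0.06],[0,0,-0.06],[0,0,-0.06]], "twist": [0,0,0,0,0,0,0,0,0,0,0,0,0,0,0], "grip": [1,1,1,1,1,1,1,1,1,1,1,1,1,1,1]}}

```text
time_s: 4.48
eef_pos: [0.5516, -0.214, 0.3556]
tool_rot: [[-0.928, 0.373, -0.0], [0.373, 0.928, 0.0], [0.0, 0.0, -1.0]]
ft_force: [-0.3, 0.4, -0.4]
gripper_width: 0.005
grasp_force: 0.0
```

Run:
```python
from h import *
import cv2
im=env.get_image("scene")[:,:,::-1]
cv2.imwrite("pics/after.png",cv2.resize(im[160:460,190:430],None,fx=2,fy=2))
s=env.observe();print(s["time_s"],s["eef_pos"],s["ft_force"])
```

```text
4.5333 [ 0.55139215 -0.21373036  0.35496313] [-0.50294476 -0.36457947 -0.3931105 ]
```

View pics/after.png

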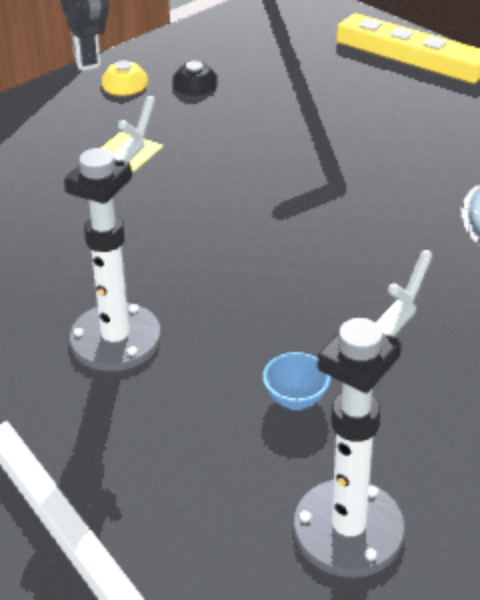

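The view shows the brass pin of the former tall stand in its middle hole, as on the lower stand. Its button is proud again at scene (238,238), where I predicted (237.7,237.8) for a top at 251 mm. The gripper is well clear.

```bash
python3 -c "
from cell import env
print(env.hand_in())"
```

```text
the job is handed in; nothing more can be done
None
```

The taller stand dropped exactly one hole and its button sprang back out, so the two stands are level; the lower stand was left alone, and the job is handed in.

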